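Close a press-lid tin in the lid press

TASK

Close the metal tin in the lid press: stand it upright and centred on the press's round platen, then swing the small side lever fully down so that the hold-down arm swings in over the tin. Then press the front pedal down to its stop so that the platen lifts the tin against the arm's pad and the lid is driven home, and let the pedal come back up. Leave the tin closed in the press with the lever down, and do not disturb the other things on the worktop.

Things in the scene. Friction and masses are not known exactly. Their poses are not given: they have to be found in the camera images.
- tin: Plain bare-metal cylindrical tin, 54 mm in diameter, 60 mm tall to its rim, about 0.13 kg, with a round push-in metal lid 43 mm across. At the start the lid stands 4 mm proud of the rim (total height 64 mm). Loose, standing upright on the worktop near its front edge. Origin: centre of its underside; z up. Grip it round its side, below the rim.
- tin_lid (a joint): How far the lid has been pushed into the tin, m: 0 = 4 mm proud, 0.004 = fully home, flush with the rim. Moves against a stiff friction of about 4 N and stays where it is.
- press: White bench-top lid press, fixed to the worktop (place and yaw vary). Base plate 255 x 170 x 12 mm. Origin: at worktop level under the platen's centre; x points from the pedal (front, the robot's side) to the rear housing, y to the press's left, z up. In this frame the housing spans x 65 to 135 mm, y -35 to 35 mm, up to z 122 mm; base plate x -115 to 140 mm, y -100 to 70 mm.
- platen (a point): Centre of the top face of the round steel platen, 70 mm in diameter, 30 mm above the worktop (7.5 mm more while the pedal is down); same axes as the press. The tin must stand wholly on it, centred, without overhanging its edge.
- lever (a joint): Angle of the small lever, rad: 0 = fully up (arm swung out), 1.05 = fully down at its stop (arm over the platen). Starts near 0 and stays where it is left (friction about 3 to 5 N at its tip); geared to the arm. Its pivot is at x 100, y -83, z 100 mm in the press's frame (right of the housing), axis along the press's y; it swings in the press's x-z plane.
- lever_tip (a point): Centre of the black cross-bar handle at the lever's free end (18 mm in diameter, 30 mm long along the press's y), 85 mm from the pivot: lever up, it is 60 mm above and 60 mm in front (-x) of the pivot (worktop + 160 mm); fully down, 22 mm below and 82 mm in front of it (worktop + 78 mm). Can be pushed down from above along its arc.
- press_arm (a joint): Angle of the hold-down arm, rad: 0 = swung out to the press's left, clear of the platen; 1.57 = in, over the platen. Driven by the lever only, in step with it. It turns level about an upright pin on the housing at x 105, y 0 mm of the press's frame, lies at z 95 (pad) to 154 mm, is 28 mm wide at its head, and swung in ends 14 mm in front of the platen's axis.
- pad_face (a point): Centre of the underside of the round rubber pad, 30 mm in diameter, under the arm's free end. With the lever down and the pedal up it is over the platen's centre, 65.5 mm above it, 1.5 mm above the proud lid. The pad is sprung and yields a little once the lid is home.
- pedal (a joint): Angle of the spring pedal, rad: 0 = up (at rest), 0.25 = down at its stop. Springs back when let go. Pressing it raises the platen by 7.5 mm.
- pedal_pad (a point): Point on the pedal's upper face, mid-width, 12 mm from its free end. The pedal is a steel plate 62 x 56 mm at the press's front, hinged next to the platen (x -46, z 23 mm in the press's frame), rising towards the robot. This point is at x -94, z 38 mm when up, x -96, z 26 mm when down. About 4 N starts it, about 11 N holds it at the stop while closing the tin.
- cream_pot: Bystander: closed round pot with a red lid, 58 mm across, 50 mm tall, left of the press. Origin: centre of its underside. Leave it alone.
- yellow_tub: Bystander: yellow tub with a white lid, 74 mm across, 66 mm tall, left of the press. Origin: centre of its underside. Leave it alone.
- mug: Bystander: striped mug, 86 mm across, 90 mm tall, at the right front. Origin: middle of its underside. Leave it alone.
There are look-alikes about, which are no part of the job. Leave any blue or purple look-alike of the tin alone.

How it is judged (in metres and radians):
On the way, in this order (a step that is already met when the one before it is completed fails the run):
1. the tin stands released, upright and centred on the platen, with the lever still up (horizontal distance between tin and platen below 0.009 m and z of tin in the frame of platen between -0.003 and 0.004 m and angle between tin's own z axis and vertical below 0.08 rad and contact force between tin and the fingers below 0.1 N and value of joint lever below 0.5 rad), for 0.2 s.
2. the lever is fully down with the tin on the platen and the pedal up (horizontal distance between tin and platen below 0.009 m and z of tin in the frame of platen between -0.003 and 0.004 m and angle between tin's own z axis and vertical below 0.08 rad and value of joint lever above 1 rad and value of joint pedal below 0.06 rad), for 0.2 s.
3. the pedal is down at its stop and has driven the lid home (horizontal distance between tin and platen below 0.009 m and z of tin in the frame of platen between -0.003 and 0.004 m and angle between tin's own z axis and vertical below 0.08 rad and value of joint lever above 1 rad and value of joint pedal above 0.215 rad and value of joint tin_lid above 0.003 m), for 0.1 s.
At the end, for the whole second after the job is handed in: The tin stands upright and at rest on the platen, its axis within 9 mm of the platen's; its lid is pushed in by more than 3 of 4 mm; the lever is down (more than 1.0 of 1.05 rad) and the pedal has sprung back up (less than 0.06 rad) (all of step 2 and value of joint tin_lid above 0.003 m and linear speed of tin below 0.02 m/s); the robot touches nothing.
It fails at once if the pot is shoved more than 30 mm or tipped over (distance of cream_pot from where it was at the start of the episode above 0.03 m or angle between cream_pot's own z axis and vertical above 0.5 rad).
It fails at once if the tub is shoved more than 30 mm or tipped over (distance of yellow_tub from where it was at the start of the episode above 0.03 m or angle between yellow_tub's own z axis and vertical above 0.5 rad).
It fails at once if the mug is shoved more than 30 mm or tipped over (distance of mug from where it was at the start of the episode above 0.03 m or angle between mug's own z axis and vertical above 0.5 rad).
It also fails if it takes over 59 s, if anything falls off the work surface, if the arm or the gripper's body presses on something with over 40 N, if the wrist force passes 120 N, or if a joint passes its speed limit or range.

ROBOT

A 6-joint arm with a two-finger parallel gripper is mounted at the origin on a cart in front of the work surface, level with it; the furniture and walls round the work are solid. World frame = base frame: x ahead of the robot, y to its left, z up, the work surface at z = 0. Lengths are in mm, angles in degrees, forces in N, time in s.
With the tool pointing down it reaches from about 350 to 850 mm from the base axis. Payload 8.1 kg.
Tool frame: the origin (TCP) lies at the very end of the fingers, on their centre line; the grasp point (between the pads) lies 19 mm behind it; z points along the fingers, y is the direction in which the jaws open and shut (so a half turn about z gives the same grasp; the last joint's range is limited). The gripper opens to 85 mm and grips with 20 to 120 N. Pads are 22 mm wide; open, the fingers measure 114 mm over their backs; the gripper's body (76 mm by 85 mm) begins 54 mm behind the grasp point. The pads swing forward as they close: fully open they stand 13 mm farther back than shut.
Start: joints at [64.664, 7.471, 85.268, -0, 87.261, -4.893], TCP at [209.545, 562.224, 231.292] pointing down, gripper open.
Joint ranges: [-169.43, 169.43], [-51.17, 129.36], [1.28, 143.12], [-76.62, 256.62], [0, 156.53], [-152.29, 152.29]. Speed limits (degrees/s): [136.94, 136.94, 159.86, 180, 180, 180].

INTERFACE

Orientations are given as [roll, pitch, yaw] about the fixed x, y, z axes, in that order (R = Rz(yaw) Ry(pitch) Rx(roll)).
In Python, from bench import r, eyes gives the robot as it stands. The module is installed in compiled form; this text tells all that it offers.
- The arm moves only by the tool play_rows, never from a script. Its argument "deltas" is a list of rows, each a list of 3 entries, a list of its own where there are three numbers: the shift along the tool's x, y, z in m, then the turn, a rotation vector about the tool's x, y, z in rad, then the closure, from 0 (fully open) to 1 (shut). A call has 1 to 8 rows; each row shifts and turns the pose as measured when the row begins, along the tool's axes as they then stand; what a row does not reach is not made up. A row lasts 1/8 s, in which the tool goes at most 62.5 mm and 10.7 degrees, less where a joint would pass 70% of its speed; a pose out of reach is approached as far as the arm can. A call with a gripper value outside its range is refused whole. The fingers move at their own pace and stop on an object; "force" is the grip in N (left out, the last holds). Time passes only in rows, so rows that do not move let the fingers close. It gives the time, the measured TCP pose, the force and the opening at its end, in the units of the state.
- r.sense(): the state, without advancing time (a new reading comes with each control period).
- eyes.snapshot(name): name is "scene" or "top" or "wrist"; returns the picture (420x560x3 uint8, red, green, blue); there is no depth.
- eyes.get_calibration(name): a dict with "mtx" (3x3 intrinsics, pixels), "D" ([k1, k2, p1, p2, k3] as OpenCV has them; the pictures are not rectified), "R" (3x3) and "t" (3): a world point X has camera coordinates R X + t; the wrist camera has in their place "T_tool_cam" (4x4, takes a point from camera to tool coordinates, whose origin is the TCP and whose axes are the flange's). Camera axes: x right, y down, z forward; pixel columns grow to the right and rows downward; lengths in mm; the calibration is good to about 2 mm. A picture is of the moment at which its call begins: read the wrist's pose just before it. get_calibration takes no time and is no camera call.
- r.hand_in(): hands the job in, once; it reports no verdict.
The state is a dict: "time": time; "joint_pos": joint angles; "qd": joint speeds; "joint_efforts": joint torques, N m; "tool_pos": TCP position; "tcp_rot": TCP orientation; "ft_force": force on the tool from outside, world axes, zero at the start; "wrist_torque": the same for the moment, N m; "finger_gap": finger opening in mm.
Only numpy, scipy, OpenCV 4.12 (cv2) and the standard library are available. Lean on these libraries where they do the work, as an engineer would, in place of code of your own. Each camera call takes 0.05 s, during which the arm holds its last target. There are 200 camera calls.

## Working session

There is one attempt and no reset: what is moved stays moved. The work goes in short steps, Python scripts to look and compute and a tool call to move; the robot and the scene stay as the last step left them, time stands still between calls to the robot, and variables do not carry over. Pictures are saved under pics/ and viewed, about 8 in all and at most 12, crops included, and the job is handed in when it is done.

Besides the shell and the picture viewer there is one more tool, called after "Request:" as name([rows], argument=value, ...), one row to a line, values as JSON. play_rows: Moves the arm, as the interface text tells. Its arguments: {"type":"object","properties":{"deltas":{"type":"array"},"force":{"type":"number"}},"required":["deltas"]}

```bash
mkdir -p pics
python3 - <<'E'
from bench import r,eyes
import cv2,numpy as np
print(r.sense())
for n in("scene","top"):
    im=eyes.snapshot(n); cv2.imwrite(f"pics/{n}0.png",im[...,::-1]); c=eyes.get_calibration(n); print(n,{k:np.round(v,3).tolist() for k,v in c.items()})
print(eyes.get_calibration("wrist"))
E
```

```text
{'time': 0.0, 'joint_pos': array([ 6.46639940e+01,  7.51713602e+00,  8.53311162e+01, -7.10927601e-04,
        8.72614313e+01, -4.89438774e+00]), 'qd': array([-0.02766154,  0.0354557 ,  0.07771041,  0.00260627,  0.02388467,
       -0.01782102]), 'joint_efforts': array([ 1.09252476e-03, -5.69419527e+01, -5.00542867e+01, -4.03195872e-04,
        1.54509838e-02,  2.23633413e-05]), 'tool_pos': array([209.30488487, 561.70498134, 230.20569181]), 'tcp_rot': array([-1.79890656e+02, -8.65065323e-03,  1.59558408e+02]), 'ft_force': array([-1.34320607,  0.22682134, -0.66319212]), 'wrist_torque': array([-0.05018263,  0.02344337,  0.02927623]), 'finger_gap': 85.14604781989426}
scene {'mtx': [[386.525, 0.0, 283.735], [0.0, 386.525, 204.996], [0.0, 0.0, 1.0]], 'D': [-0.043, 0.0, 0.0, 0.0, 0.0], 'R': [[-0.993, -0.121, 0.008], [-0.073, 0.551, -0.832], [0.096, -0.826, -0.555]], 't': [574.351, 144.738, 976.601]}
top {'mtx': [[462.468, 0.0, 281.173], [0.0, 462.468, 208.432], [0.0, 0.0, 1.0]], 'D': [-0.12, 0.0, 0.0, 0.0, 0.0], 'R': [[0.015, -1.0, 0.007], [-0.993, -0.016, -0.117], [0.117, -0.005, -0.993]], 't': [-30.956, 604.276, 1220.216]}
{'mtx': array([[347.92198028,   0.        , 281.03959006],
       [  0.        , 347.92198028, 209.17916218],
       [  0.        ,   0.        ,   1.        ]]), 'D': array([-0.07088486,  0.        ,  0.        ,  0.        ,  0.        ]), 'T_tool_cam': array([[-1.31878136e-03, -9.51597686e-01, -3.07343625e-01,
         7.94711584e+01],
       [ 9.99999029e-01, -1.39346955e-03,  2.35642569e-05,
         1.10787778e+00],
       [-4.50697676e-04, -3.07343296e-01,  9.51598600e-01,
        -1.42319652e+02],
       [ 0.00000000e+00,  0.00000000e+00,  0.00000000e+00,
         1.00000000e+00]])}
```

View pics/top0.png

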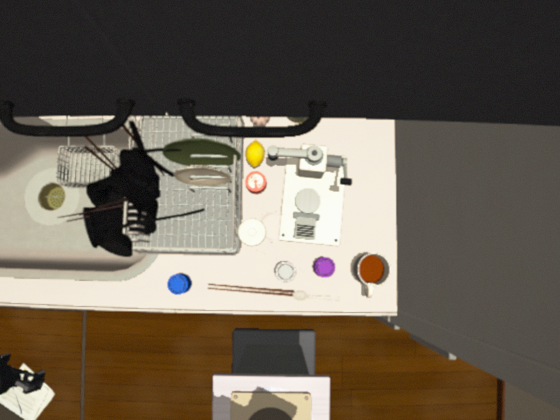

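View pics/scene0.png

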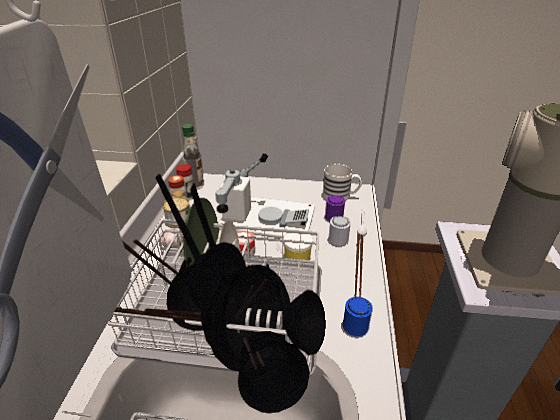

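The top view has three tin-like objects: grey at (285,271), purple at (324,267) and blue at (179,284). The bare-metal grey one fits the description. The press platen is at about (308,200), the lever handle at (346,181) and the pedal at (304,231). I'll confirm these in a crop.

```bash
cat > h.py <<'E'
import numpy as np,cv2
from bench import r,eyes
from scipy.spatial.transform import Rotation as Ro
def pose():
    s=r.sense(); T=np.eye(4); T[:3,:3]=Ro.from_euler('xyz',s['tcp_rot'],degrees=True).as_matrix(); T[:3,3]=s['tool_pos']; return T
def cam(n,T=None):
    c=eyes.get_calibration(n)
    if n=="wrist":
        W=(pose() if T is None else T)@c["T_tool_cam"]; return c["mtx"],c["D"],W[:3,:3].T,-W[:3,:3].T@W[:3,3]
    return c["mtx"],c["D"],c["R"],c["t"]
def ray(n,uv,z,T=None):
    K,D,R,t=cam(n,T); p=cv2.undistortPoints(np.float64(uv).reshape(-1,1,2),K,D)[:,0]
    d=np.c_[p,np.ones(len(p))]@R; C=-R.T@t
    return C+d*((np.asarray(z)-C[2])/d[:,2])[:,None] if np.ndim(z) else C+d*((z-C[2])/d[:,2])[:,None]
def proj(n,X,T=None):
    K,D,R,t=cam(n,T); return cv2.projectPoints(np.float64(X).reshape(-1,3),cv2.Rodrigues(R)[0],t,K,D)[0][:,0]
E
python3 - <<'E'
from h import *
im=cv2.imread("pics/top0.png"); s=cv2.imread("pics/scene0.png")
a=cv2.resize(im[130:310,230:405],None,fx=3.3,fy=3.3,interpolation=cv2.INTER_CUBIC)
cv2.imwrite("pics/crop1.png",a)
print(ray("top",[[285,271],[324,267],[179,284]],62))
print(ray("top",[[308,200]],30), ray("top",[[346,181]],160),ray("top",[[285,165],[344,178],[338,243],[281,240]],12))
E
```

```text
[[ 436.56258703  -33.80821162   62.        ]
 [ 448.43237491 -136.16502592   62.        ]
 [ 397.29488717  244.12010856   62.        ]]
[[629.77724583 -94.40916169  30.        ]] [[ 660.87611648 -179.84616782  160.        ]] [[ 730.13817001  -30.29437913   12.        ]
 [ 696.10238806 -195.97463871   12.        ]
 [ 514.2541562  -179.31734224   12.        ]
 [ 520.18507165  -22.34849861   12.        ]]
```

View pics/crop1.png

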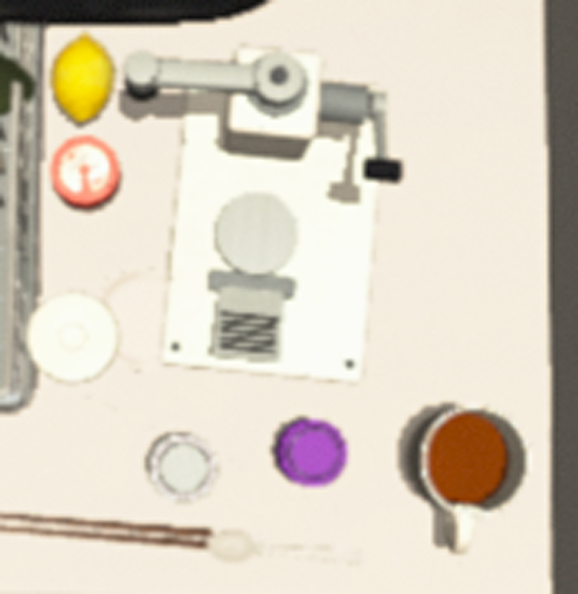

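The crop confirms the grey tin (centre ≈ (285,271.5) full-frame). Platen centre is ≈ (307.9,200.6), the arm pin ≈ (314.5,153), and the front base corners are (279.1,240.6) and (339.1,245.5).

Run:
```python
from h import *
g=lambda u,v:[230+u/3.3,130+v/3.3]
tin=ray("top",[g(182,467)],62)[0]; pl=ray("top",[g(257,233)],30)[0]; pin=ray("top",[g(279,76)],152)[0]
c=ray("top",[g(162,365),g(360,381)],12); lev=ray("top",[g(383,169)],160)[0]
print("tin",tin,"pl",pl,"pin",pin,lev,c)
d=pin-pl;print("yaw pin",np.degrees(np.arctan2(d[1],d[0])),np.hypot(*d[:2]))
e=c[0]-c[1];print("yaw front",np.degrees(np.arctan2(-e[0],e[1])),np.hypot(*e[:2]))
d=lev-pl;print("lev",np.degrees(np.arctan2(d[1],d[0])-np.arctan2(-83,40)),np.hypot(*d[:2]),np.hypot(40,83))
T=pose();print(np.round(T,3)); print("tool->tin", T[:3,:3].T@(tin-T[:3,3]))
```

```text
tin [435.22414756 -34.22533923  62.        ] pl [628.09864612 -94.09134722  30.        ] pin [ 732.02283008 -102.17051059  152.        ] [ 660.34685486 -179.99519419  160.        ] [[ 518.43792866  -17.13271222   12.        ]
 [ 507.54624099 -182.35399609   12.        ]]
yaw pin -4.445286675296499 104.23775176275835
yaw front -3.7715849841062172 165.57989462597115
lev -5.154626034572458 91.75738602567236 92.13576938409967
[[-9.37000e-01  3.49000e-01 -1.00000e-03  2.09328e+02]
 [ 3.49000e-01  9.37000e-01 -2.00000e-03  5.61777e+02]
 [ 0.00000e+00 -2.00000e-03 -1.00000e+00  2.30333e+02]
 [ 0.00000e+00  0.00000e+00  0.00000e+00  1.00000e+00]]
tool->tin [-419.83577692 -479.30330382  169.0861429 ]
```

Request:
play_rows([
  [[-0.035,-0.04,0],[0,0,0],0],
  [[-0.035,-0.04,0],[0,0,0],0],
  [[-0.035,-0.04,0],[0,0,0],0],
  [[-0.035,-0.04,0],[0,0,0],0],
  [[-0.035,-0.04,0],[0,0,0],0],
  [[-0.035,-0.04,0],[0,0,0],0],
  [[-0.035,-0.04,0],[0,0,0],0],
  [[-0.035,-0.04,0],[0,0,0],0],
], force=40)

```text
time: 1.1
tool_pos: [361.3, 154.0, 226.8]
tcp_rot: [-179.6, -0.1, 160.0]
ft_force: [0.9, -0.3, -0.5]
finger_gap: 85.5
```

Request:
play_rows([
  [[-0.034,-0.038,0],[0,0,0],0],
  [[-0.034,-0.038,0],[0,0,0],0],
  [[-0.034,-0.038,0],[0,0,0],0],
  [[-0.032,-0.037,0],[0,0,0],0],
  [[0,0,0],[0,0,-0.135],0],
  [[0,0,0],[0,0,-0.135],0],
  [[0,0,0],[0,0,0],0],
])

```text
time: 1.98
tool_pos: [435.7, -44.9, 225.5]
tcp_rot: [-179.6, -0.3, 175.4]
ft_force: [-0.2, -0.7, 0.1]
finger_gap: 85.4
```

Run:
```python
from h import *
T=pose(); im=eyes.snapshot("wrist"); cv2.imwrite("pics/w1.png",im[...,::-1]); np.save("T1.npy",T); print(np.round(T,2)); print(proj("wrist",[[435.2,-34.2,62]],T))
```

```text
[[-1.0000e+00  8.0000e-02 -1.0000e-02  4.3571e+02]
 [ 8.0000e-02  1.0000e+00 -1.0000e-02 -4.4870e+01]
 [ 1.0000e-02 -1.0000e-02 -1.0000e+00  2.2555e+02]
 [ 0.0000e+00  0.0000e+00  0.0000e+00  1.0000e+00]]
[[292.51124407 188.07608455]]
```

View pics/w1.png

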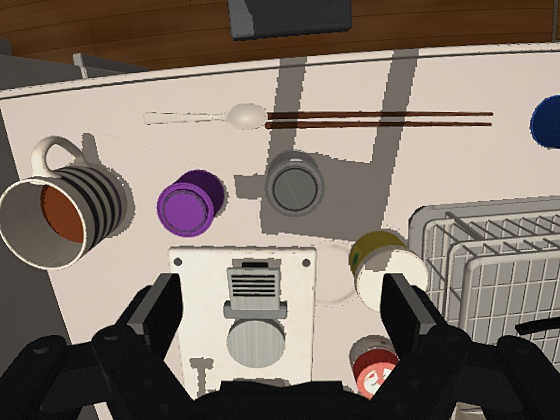

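Wrist view: tin lid centre is at (296,186), platen centre at (256,342), front plate holes at (178,262) and (306,263), and the purple look-alike sits to the left at (187,209).

Run:
```python
from h import *
T=np.load("T1.npy"); im=cv2.imread("pics/w1.png")
g=cv2.cvtColor(im,cv2.COLOR_BGR2GRAY)
for nm,(x0,y0,x1,y1),rr in(("lid",(255,140,335,225),(17,30)),("plat",(215,305,300,380),(24,36))):
    c=cv2.HoughCircles(cv2.GaussianBlur(g[y0:y1,x0:x1],(3,3),0),cv2.HOUGH_GRADIENT,1,20,param1=80,param2=10,minRadius=rr[0],maxRadius=rr[1])
    print(nm,None if c is None else c[0,:3]+[x0,y0,0])
print(ray("wrist",[[296,186]],64,T),ray("wrist",[[256,342]],30,T)); h=ray("wrist",[[178,262],[306,263]],12,T);print(h); d=h[1]-h[0]; print(np.degrees(np.arctan2(-d[0],d[1])))
```

```text
lid [[292.5        187.5         28.29999924]]
plat [[255.5 336.5  31.5]]
[[433.03039592 -30.94954999  64.        ]] [[625.30705373 -90.0436035   30.        ]]
[[ 523.65523896 -170.14135152   12.        ]
 [ 536.0483717   -24.91638921   12.        ]]
-4.877660015364511
```

Request:
play_rows([
  [[0.0025,0.012,0.03],[0,0,0],0],
  [[0,0,0.045],[0,0,0],0],
  [[0,0,0.045],[0,0,0],0],
  [[0,0,0],[0,0,0],0],
])

```text
time: 2.52
tool_pos: [433.9, -31.9, 103.6]
tcp_rot: [-179.6, -0.2, 174.7]
ft_force: [-1.6, 0.2, 0.3]
finger_gap: 85.6
```

Run:
```python
from h import *
T=pose(); im=eyes.snapshot("wrist"); cv2.imwrite("pics/w2.png",im[...,::-1]); np.save("T2.npy",T); print(np.round(T[:3,3],1)); print(proj("wrist",[[434.2,-32.6,64]],T))
```

```text
[433.9 -31.9 103.6]
[[278.18367355 244.12438291]]
```

View pics/w2.png

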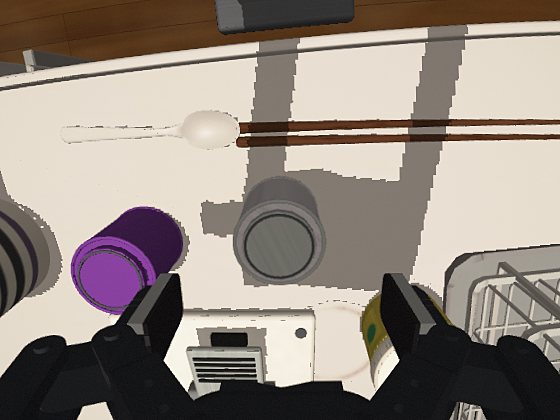

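Lid is at (279,246), predicted (278,244), so the fingers straddle the tin with purple about 20 mm clear. Now descend and grip.

Request:
play_rows([
  [[0,0,0.04],[0,0,0],0],
  [[0,0,0.035],[0,0,0],0],
  [[0,0,0.01],[0,0,0],0],
  [[0,0,0],[0,0,0],0.6],
  [[0,0,0],[0,0,0],0.7],
  [[0,0,0],[0,0,0],0.8],
  [[0,0,0],[0,0,0],0.8],
  [[0,0,0],[0,0,0],0.8],
], force=40)

```text
time: 3.58
tool_pos: [448.0, -34.7, 34.8]
tcp_rot: [-179.5, 1.3, 174.4]
ft_force: [-0.1, 0.0, -1.9]
finger_gap: 51.9
```

Run:
```python
from h import *
T=pose(); s=r.sense(); print({k:np.round(v,2).tolist() for k,v in s.items()}); im=eyes.snapshot("wrist"); im2=eyes.snapshot("scene"); np.save("T3.npy",T)
a=cv2.resize(im[120:420,80:480],(480,360)); b=cv2.resize(im2[130:290,200:420],None,fx=2.2,fy=2.25)[:360]
h=min(a.shape[0],b.shape[0]); cv2.imwrite("pics/w3.png",np.hstack([a[:h],b[:h,:320]])[...,::-1])
```

```text
{'time': 3.58, 'joint_pos': [-10.63, -6.22, 120.71, -0.45, 64.15, -94.88], 'qd': [0.05, -0.22, -0.06, -0.14, 0.17, 0.08], 'joint_efforts': [-0.0, -38.74, -44.53, -0.05, -0.18, 0.0], 'tool_pos': [448.0, -34.67, 34.8], 'tcp_rot': [-179.47, 1.31, 174.45], 'ft_force': [-0.13, 0.0, -1.85], 'wrist_torque': [0.02, 0.0, 0.0], 'finger_gap': 51.86}
```

View pics/w3.png

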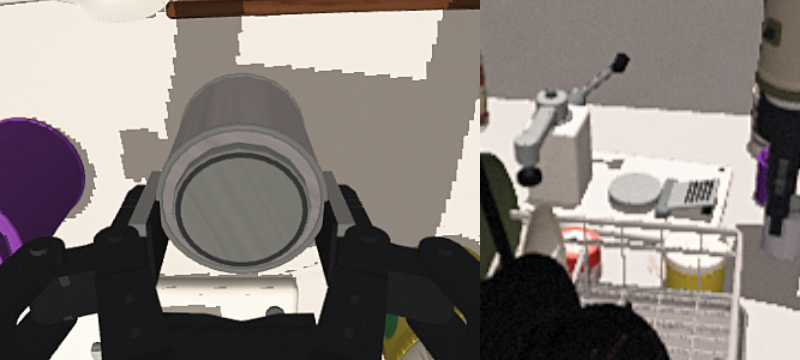

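Run:
```python
from h import *
T=np.load("T3.npy"); R=T[:3,:3]
for z in(60,64,70): 
    X=ray("wrist",[[281,294]],z,T)[0]; print(z,X,R.T@(X-T[:3,3]))
```

```text
60 [440.54807054 -32.53748268  60.        ] [  7.04158622   1.16867906 -25.37611838]
64 [437.96848148 -32.2475925   64.        ] [  9.54469681   1.17037161 -29.43478202]
70 [434.09909789 -31.81275724  70.        ] [ 13.2993627    1.17291042 -35.52277748]
```

Request:
play_rows([
  [[0,0,0],[0,0,0],0.8],
  [[0,0,0],[0,0,0],0.8],
])

```text
time: 3.92
tool_pos: [447.6, -34.6, 34.3]
tcp_rot: [-179.5, 1.3, 174.4]
ft_force: [-0.5, -1.0, -1.9]
finger_gap: 51.5
```

Request:
play_rows([
  [[0,0,0],[0,0,0],0],
  [[0,0,0],[0,0,0],0],
  [[0,0,0],[0,0,0],0],
  [[0,0,0],[0,0,0],0],
])

```text
time: 4.42
tool_pos: [447.9, -34.7, 34.6]
tcp_rot: [-179.5, 1.3, 174.4]
ft_force: [-0.6, 0.1, 0.3]
finger_gap: 85.5
```

Request:
play_rows([
  [[0.013,0,0],[0,-0.02,0],0],
  [[0,0,0],[0,0,0],0],
])

```text
time: 4.68
tool_pos: [435.0, -33.4, 34.4]
tcp_rot: [-179.5, 2.5, 174.5]
ft_force: [-0.5, -0.4, -0.1]
finger_gap: 85.3
```

Request:
play_rows([
  [[0,0,0],[0,0.044,0],0],
  [[0,0,0.005],[0,0,0],0],
  [[0,0,0],[0,0,0],0],
])

```text
time: 5.05
tool_pos: [436.3, -33.7, 29.5]
tcp_rot: [-179.5, 0.0, 174.4]
ft_force: [-0.5, 0.4, 0.4]
finger_gap: 85.6
```

Request:
play_rows([
  [[0,0,0.005],[0,0,0],0],
  [[0,0,0],[0,0,0],0],
])

```text
time: 5.3
tool_pos: [436.1, -33.7, 23.9]
tcp_rot: [-179.5, 0.0, 174.4]
ft_force: [1.4, -0.6, -0.2]
finger_gap: 85.7
```

Run:
```python
from h import *
T=pose(); im=eyes.snapshot("wrist"); cv2.imwrite("pics/w4.png",im[...,::-1]); np.save("T4.npy",T); print(proj("wrist",[[436,-33,64]],T), np.round(T[:3,3],1))
```

```text
[[278.62179328 333.10687   ]] [436.1 -33.7  23.9]
```

View pics/w4.png

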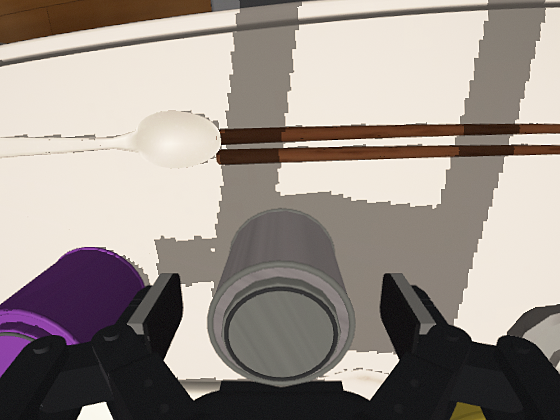

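Tin lid centre is (280,333), as predicted for tin = (436,-33), so it stands upright and centred between the fingers. Now close in steps.

Request:
play_rows([
  [[0,0,0],[0,0,0],0.25],
  [[0,0,0],[0,0,0],0.3],
  [[0,0,0],[0,0,0],0.3],
], force=30)

```text
time: 5.72
tool_pos: [436.5, -33.8, 24.5]
tcp_rot: [-179.5, 0.1, 174.4]
ft_force: [-0.9, -0.0, 0.6]
finger_gap: 59.6
```

Request:
play_rows([
  [[0,0,0],[0,0,0],0.4],
  [[0,0,0],[0,0,0],0.4],
])

```text
time: 5.98
tool_pos: [436.8, -33.8, 24.9]
tcp_rot: [-179.5, 0.1, 174.4]
ft_force: [0.6, -0.0, -1.3]
finger_gap: 52.1
```

Request:
play_rows([
  [[0,0,-0.03],[0,0,0],0.4],
  [[0,0,-0.045],[0,0,0],0.4],
  [[0,0,0],[0,0,0],0.4],
])

```text
time: 6.35
tool_pos: [435.3, -32.8, 100.4]
tcp_rot: [-179.5, -0.1, 174.4]
ft_force: [0.3, 0.8, -1.8]
finger_gap: 52.0
```

Request:
play_rows([
  [[-0.035,-0.008,0],[0,0,0],0.4],
  [[-0.045,-0.009,0],[0,0,0],0.4],
  [[-0.045,-0.009,0],[0,0,0],0.4],
  [[-0.045,-0.009,0],[0,0,0],0.4],
  [[-0.028,-0.006,0],[0,0,0],0.4],
  [[0,0,0],[0,0,0],0.4],
])

```text
time: 7.1
tool_pos: [629.5, -93.7, 90.7]
tcp_rot: [-179.5, -0.6, 174.4]
ft_force: [-0.1, -0.1, -1.1]
finger_gap: 52.4
```

Run:
```python
from h import *
T=pose(); np.save("T5.npy",T); print(np.round(T[:3,3],1))
w=eyes.snapshot("wrist"); t=eyes.snapshot("top"); s=eyes.snapshot("scene")
a=cv2.resize(w,(400,300)); b=cv2.resize(t[130:265,235:415],(400,300),interpolation=cv2.INTER_CUBIC); c=cv2.resize(s[140:260,180:340],(400,300),interpolation=cv2.INTER_CUBIC)
for n,i in(("w",w),("t",t),("s",s)): cv2.imwrite(f"pics/h_{n}.png",i[...,::-1])
cv2.imwrite("pics/h.png",np.vstack([np.hstack([a,b]),np.hstack([c,0*c])])[...,::-1])
```

```text
[629.5 -93.7  90.7]
```

View pics/h.png

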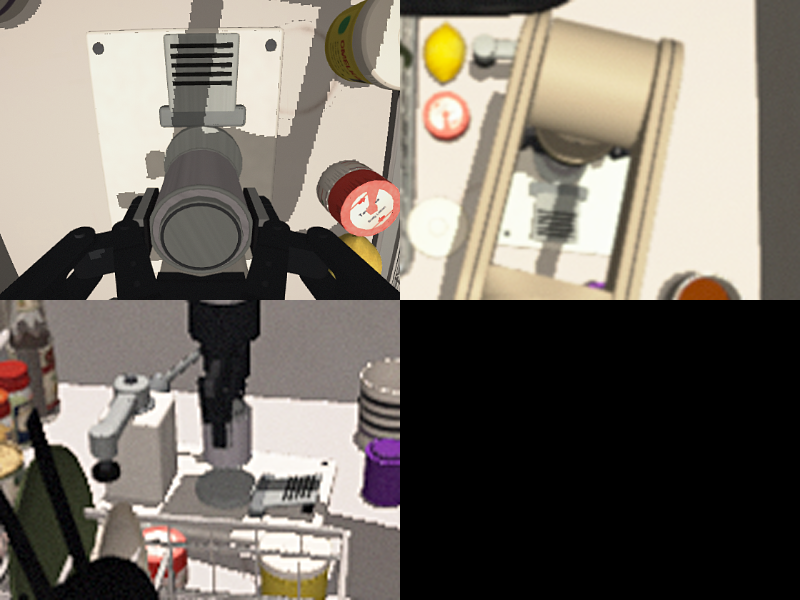

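Wrist view: tin in hand with lid centre ~(284,330), and plate holes at ~(136,67) and (379,63). The scene view shows the tin upright over the platen. I'll cross-check using the holes.

Run:
```python
from h import *
T=np.load("T5.npy"); h=ray("wrist",[[136,67],[379,63]],12,T); print(h)
T1=np.load("T1.npy"); h1=ray("wrist",[[178,262],[306,263]],12,T1); p1=ray("wrist",[[256,342]],30,T1)[0]
print("platen via holes", p1+(h-h1).mean(0)); 
z=90.7-24.5+64; print("tin lid",z,ray("wrist",[[284,330]],z,T))
# platen/base: front corners seen
print("platen est px",proj("wrist",[[628.5,-93,30]],T)/1.4)
```

```text
[[ 522.51190057 -171.12156503   12.        ]
 [ 535.33894547  -24.7864877    12.        ]]
platen via holes [624.37953962 -90.4684012   30.        ]
tin lid 130.2 [[629.08512252 -91.0877371  130.2       ]]
platen est px [[200.54972437 163.71498859]]
```

Run:
```python
from h import *
g=lambda u,v:[230+u/3.3,130+v/3.3]
h=ray("top",[g(174,346),g(350,363)],12); p=ray("top",[g(257,233)],30)[0]; print("top: platen-holes",p-h.mean(0))
T=np.load("T5.npy"); w=cv2.imread("pics/h_w.png"); cv2.imwrite("pics/hc.png",cv2.resize(w[135:285,190:390],None,fx=4,fy=4,interpolation=cv2.INTER_CUBIC))
```

```text
top: platen-holes [99.66972562  6.31153585 18.        ]
```

View pics/hc.png

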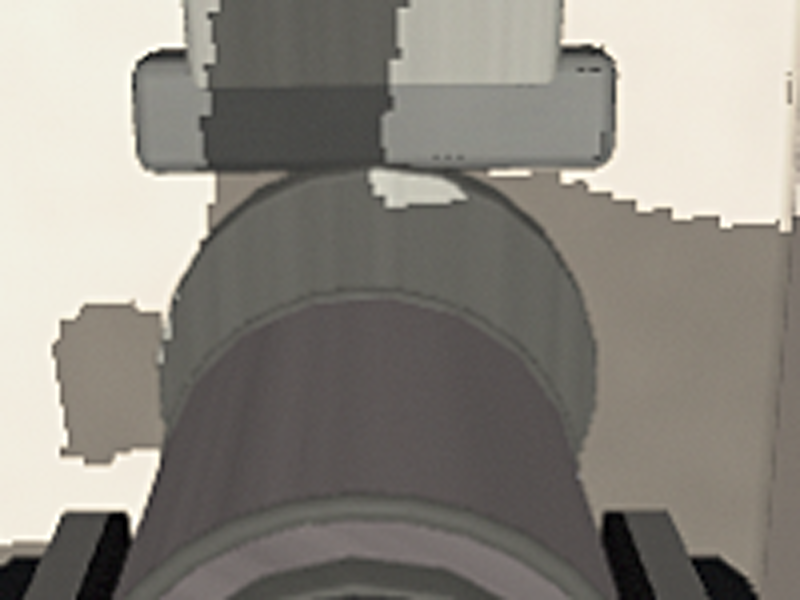

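The crop shows both the platen's front arc (top ~(380,168), sides 160/596) and the tin's bottom front arc (top ~(375,293)). I'll fit circles of known radius to each.

```bash
cat > fit.py <<'E'
from h import *
from scipy.optimize import least_squares
def circ(uv,z,R,T):
    X=ray("wrist",uv,z,T)[:,:2]; f=least_squares(lambda c:np.hypot(*(X-c).T)-R,X.mean(0)+[R*.7,0],loss="soft_l1"); return f.x,np.abs(f.fun).mean()
E
python3 - <<'E'
from fit import *
T=np.load("T5.npy"); g=lambda L:[[190+u/4,135+v/4] for u,v in L]
P=[(175,300),(210,235),(250,200),(290,180),(380,167),(470,177),(540,233),(580,295),(596,360),(161,370)]
B=[(215,368),(250,332),(290,308),(330,296),(375,291),(420,297),(460,311),(500,337),(540,375)]
for z in(64,66.5,69): print(z,circ(g(P),30,35,T),circ(g(B),z,27,T))
E
```

```text
64 (array([630.01234562, -90.88055968]), np.float64(0.5472271041442724)) (array([631.44989122, -91.65516782]), np.float64(0.1909278725599357))
66.5 (array([630.01234562, -90.88055968]), np.float64(0.5472271041442724)) (array([630.73854724, -91.6020492 ]), np.float64(0.23911687813222887))
69 (array([630.01234562, -90.88055968]), np.float64(0.5472271041442724)) (array([630.02446966, -91.55018424]), np.float64(0.28903679683988376))
```

Request:
play_rows([
  [[0,0,0.015],[0,-0.01,0],0.4],
  [[0,0,0.015],[0,0,0],0.4],
  [[0,0,0],[0,0,0],0.4],
])

```text
time: 7.62
tool_pos: [624.9, -91.9, 60.1]
tcp_rot: [-179.6, -0.2, 174.5]
ft_force: [-0.0, -0.3, -1.1]
finger_gap: 52.3
```

Request:
play_rows([
  [[-0.0043,-0.0005,0],[0,0,0],0.4],
  [[0,0,0.003],[0,0,0],0.4],
  [[0,0,0],[0,0,0],0.4],
])

```text
time: 8.0
tool_pos: [630.2, -92.9, 58.5]
tcp_rot: [-179.6, -0.1, 174.5]
ft_force: [0.3, -1.0, -1.5]
finger_gap: 52.3
```

Request:
play_rows([
  [[0.0005,0,0.003],[0,0,0],0.4],
  [[0,0,0],[0,0,0],0.4],
])

```text
time: 8.25
tool_pos: [629.9, -93.0, 55.7]
tcp_rot: [-179.5, -0.0, 174.5]
ft_force: [-0.9, 0.5, -2.3]
finger_gap: 52.3
```

Run:
```python
from h import *
T=pose(); np.save("T6.npy",T); print(np.round(T[:3,3],1),r.sense()['ft_force'])
w=eyes.snapshot("wrist");cv2.imwrite("pics/p_w.png",w[...,::-1])
cv2.imwrite("pics/pc.png",cv2.resize(w[150:350,160:400],None,fx=3,fy=3,interpolation=cv2.INTER_CUBIC)[...,::-1])
```

```text
[629.9 -93.   55.7] [-0.92294519  0.47032781 -2.30598823]
```

View pics/pc.png

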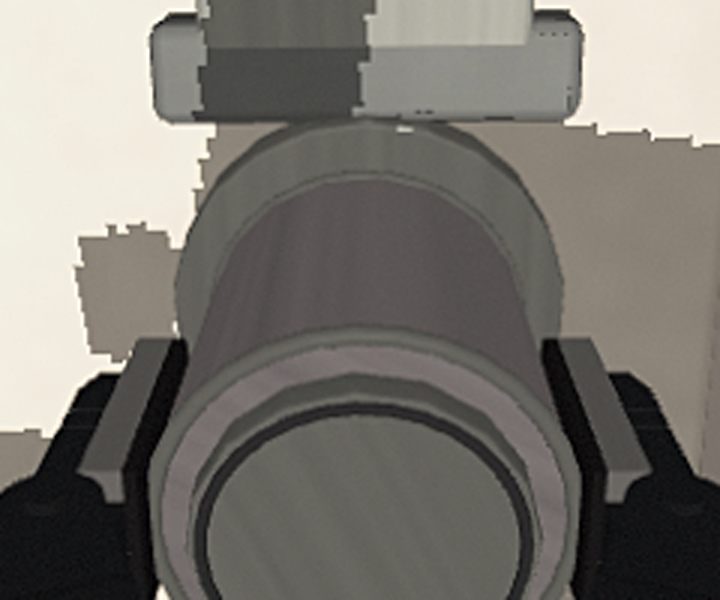

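Platen arc: top ~(370,122), sides 176/562. Tin base arc: top ~(370,174). Symmetric left to right; fitting.

Run:
```python
from fit import *
T=np.load("T6.npy"); g=lambda L:[[160+u/3,150+v/3] for u,v in L]
P=[(185,237),(210,190),(250,153),(300,129),(370,121),(440,129),(500,160),(535,197),(555,245),(562,290),(176,295)]
B=[(215,262),(250,220),(290,192),(330,178),(370,174),(410,180),(450,196),(490,226),(515,262)]
print(circ(g(P),30,35,T),circ(g(B),31,27,T))
```

```text
(array([629.84146276, -90.86219452]), np.float64(0.39124846665424295)) (array([631.00811394, -91.45078079]), np.float64(0.41359763750643175))
```

Request:
play_rows([
  [[0.0008,0,0.001],[0,0,0],0.4],
  [[0,0,0],[0,0,0],0.3],
  [[0,0,0],[0,0,0],0.1],
  [[0,0,0],[0,0,0],0.05],
  [[0,0,0],[0,0,0],0.05],
])

```text
time: 8.93
tool_pos: [630.0, -93.1, 55.8]
tcp_rot: [-179.5, 0.1, 174.5]
ft_force: [-0.0, -0.2, -0.2]
finger_gap: 81.4
```

Request:
play_rows([
  [[0,0,-0.02],[0,0,0],0.05],
  [[0,0,-0.05],[0,0,0],0.05],
  [[0,0,-0.05],[0,0,0],0.05],
  [[0,0,-0.03],[0,0,0],0.05],
  [[0,0,0],[0,0,0],1],
])

```text
time: 9.55
tool_pos: [630.3, -91.9, 216.7]
tcp_rot: [-179.5, 0.3, 174.5]
ft_force: [0.1, -0.2, 0.4]
finger_gap: 64.8
```

Run:
```python
from h import *
T=pose(); np.save("T7.npy",T); print(np.round(T[:3,3],1))
w=eyes.snapshot("wrist");s=eyes.snapshot("scene");cv2.imwrite("pics/q_w.png",w[...,::-1])
a=cv2.resize(w[100:400,80:480],(480,360),interpolation=cv2.INTER_CUBIC); b=cv2.resize(s[140:260,200:307],(320,360),interpolation=cv2.INTER_CUBIC)
cv2.imwrite("pics/q.png",np.hstack([a,b])[...,::-1])
```

```text
[630.3 -91.9 216.7]
```

View pics/q.png

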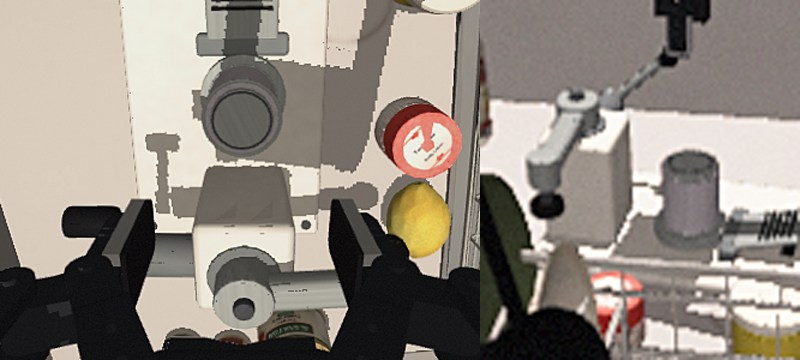

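Tin stands upright on the platen, released, with the lever still up. The handle bar is at full-frame (155,283) in the wrist view.

Run:
```python
from h import *
T=np.load("T7.npy"); w=cv2.imread("pics/q_w.png")
print(ray("wrist",[[132,283],[155,283],[181,285]],160,T))
print(proj("wrist",[[662.5,-178.3,160]],T))
a=np.radians(-4.5); 
for th in np.radians([0,15,30,45,60]):
    A=np.radians(135)+th; x=100+85*np.cos(A); z=100+85*np.sin(A)
    print(np.round([629+x*np.cos(a)+83*np.sin(a),-92.4+x*np.sin(a)-83*np.cos(a),z+9],1))
x=-94;print("pedal",629+x*np.cos(a),-92.4+x*np.sin(a))
R=T[:3,:3];print(R.T@(np.array([661.5,-178.5,216])-T[:3,3]))
```

```text
[[ 657.6936851  -192.67873509  160.        ]
 [ 658.9107087  -177.12673622  160.        ]
 [ 661.78746767 -160.08601607  160.        ]]
[[154.4709399 287.8779674]]
[ 662.3 -178.3  169.1]
[ 648.8 -177.2  151.5]
[ 640.3 -176.5  131. ]
[ 637.4 -176.3  109. ]
[ 640.3 -176.5   87. ]
pedal 535.289770629086 -85.02484500158258
[-39.27941861 -83.23982837   1.5797288 ]
```

Request:
play_rows([
  [[-0.018,-0.041,0],[0,0,0],1],
  [[-0.018,-0.041,0],[0,0,0],1],
  [[0,0,0],[0,0,0],1],
  [[0,0,0.015],[0,0,0],1],
  [[0,0,0],[0,0,0],1],
])

```text
time: 10.28
tool_pos: [652.6, -175.7, 187.2]
tcp_rot: [-179.8, -0.8, 174.6]
ft_force: [0.1, -0.6, -0.6]
finger_gap: 0.2
```

Request:
play_rows([
  [[-0.005,-0.002,0],[0,-0.012,0],1],
  [[0,0,0.01],[0,0,0],1],
  [[0,0,0.008],[0,0,0],1],
])

```text
time: 10.65
tool_pos: [657.9, -176.4, 168.6]
tcp_rot: [-179.8, -0.1, 174.8]
ft_force: [-0.7, -0.3, 0.7]
finger_gap: -0.0
```

Request:
play_rows([
  [[0.004,0,0.006],[0,0,0],1],
  [[0.004,0,0.006],[0,0,0],1],
  [[0.003,0,0.007],[0,0,0],1],
])

```text
time: 11.02
tool_pos: [645.7, -175.5, 152.3]
tcp_rot: [-179.7, -0.1, 174.8]
ft_force: [-4.7, 0.5, 8.5]
finger_gap: -0.2
```

Request:
play_rows([
  [[0.002,0,0.007],[0,0,0],1],
  [[0.002,0,0.008],[0,0,0],1],
  [[0.002,0,0.008],[0,0,0],1],
  [[0.001,0,0.008],[0,0,0],1],
])

```text
time: 11.52
tool_pos: [637.1, -175.2, 123.6]
tcp_rot: [-179.6, -0.1, 174.8]
ft_force: [-3.1, 0.5, 4.3]
finger_gap: 0.1
```

Request:
play_rows([
  [[0,-0.001,0.008],[0,0,0],1],
  [[0,0,0.008],[0,0,0],1],
  [[-0.001,0,0.007],[0,0,0],1],
  [[-0.001,0,0.006],[0,0,0],1],
])

```text
time: 12.02
tool_pos: [638.7, -176.4, 92.4]
tcp_rot: [-179.7, -0.1, 174.8]
ft_force: [-2.2, -0.3, 2.1]
finger_gap: 0.3
```

Request:
play_rows([
  [[-0.001,0,0.004],[0,0,0],1],
  [[0,0,0.003],[0,0,0],1],
])

```text
time: 12.28
tool_pos: [640.0, -176.7, 86.1]
tcp_rot: [-179.6, -0.1, 174.8]
ft_force: [-13.2, 3.6, 26.7]
finger_gap: -0.1
```

Request:
play_rows([
  [[0,0,0.003],[0,0,0],1],
  [[0,0,0.003],[0,0,0],1],
])

```text
time: 12.52
tool_pos: [640.1, -176.7, 86.1]
tcp_rot: [-179.6, -0.1, 174.8]
ft_force: [-16.3, 3.9, 24.7]
finger_gap: 0.2
```

Request:
play_rows([
  [[0,0,-0.02],[0,0,0],1],
  [[0,0,-0.05],[0,0,0],1],
  [[0,0,-0.04],[0,0,0],1],
  [[0.0375,0.027,0],[0,0,0],1],
  [[0.0375,0.027,0],[0,0,0],1],
  [[0.0375,0.027,0],[0,0,0],1],
  [[0,0,0],[0,0,0],1],
])

```text
time: 13.4
tool_pos: [535.3, -83.1, 198.0]
tcp_rot: [-179.6, 0.2, 174.8]
ft_force: [0.5, 0.5, -0.1]
finger_gap: -0.3
```

Run:
```python
from h import *
T=pose(); np.save("T8.npy",T); print(np.round(T[:3,3],1))
w=eyes.snapshot("wrist");s=eyes.snapshot("scene");cv2.imwrite("pics/l_w.png",w[...,::-1]);cv2.imwrite("pics/l_s.png",s[...,::-1])
cv2.imwrite("pics/l.png",np.hstack([cv2.resize(w,(440,330)),cv2.resize(s[140:260,200:331],(360,330),interpolation=cv2.INTER_CUBIC)])[...,::-1])
```

```text
[535.3 -83.1 198. ]
```

View pics/l.png

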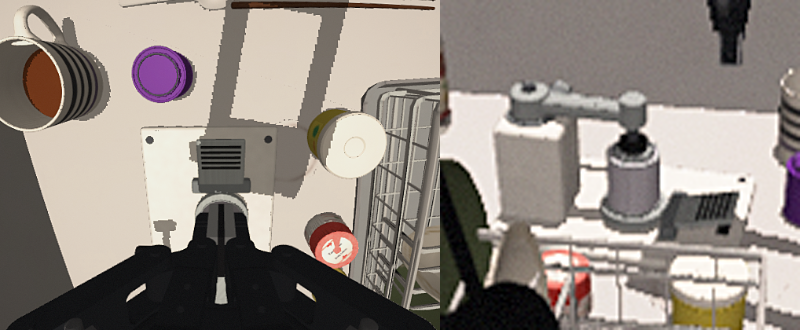

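The arm's pad is over the tin and the tin stands on the platen. The pedal's free end is at full-frame ~(281,177).

Run:
```python
from h import *
T=np.load("T8.npy"); print(ray("wrist",[[281,177]],41,T), proj("wrist",[[535.3,-85,38]],T))
```

```text
[[523.83159827 -81.78965675  41.        ]] [[278.63042451 189.03367041]]
```

Request:
play_rows([
  [[0,-0.001,0.04],[0,0,0],1],
  [[0,0,0.045],[0,0,0],1],
  [[0,0,0.04],[0,0,0],1],
  [[0,0,0],[0,0,0],1],
])

```text
time: 14.0
tool_pos: [544.6, -90.9, 73.5]
tcp_rot: [-179.5, 0.8, 174.6]
ft_force: [-0.3, 0.5, 0.2]
finger_gap: 0.2
```

Request:
play_rows([
  [[0.01,0.0055,0],[0,0.014,0],1],
  [[0,0,0.015],[0,0,0],1],
  [[0,0,0.012],[0,0,0],1],
  [[0,0,0],[0,0,0],1],
])

```text
time: 14.5
tool_pos: [539.0, -85.8, 49.9]
tcp_rot: [-179.4, 0.4, 174.6]
ft_force: [0.4, 0.1, -0.2]
finger_gap: 0.0
```

Request:
play_rows([
  [[0.005,0,0.005],[0,0.007,0],1],
  [[0,0,0.004],[0,0,0],1],
  [[0,0,0.003],[0,0,0],1],
  [[0,0,0.003],[0,0,0],1],
])

```text
time: 15.0
tool_pos: [534.6, -85.8, 35.7]
tcp_rot: [-179.4, 0.1, 174.6]
ft_force: [-2.5, 0.8, 5.5]
finger_gap: -0.1
```

Request:
play_rows([
  [[0,0,0.004],[0,0,0],1],
  [[0,0,0.004],[0,0,0],1],
  [[0,0,0.004],[0,0,0],1],
])

```text
time: 15.38
tool_pos: [534.3, -85.9, 25.1]
tcp_rot: [-179.4, 0.0, 174.6]
ft_force: [-16.0, 3.5, 34.0]
finger_gap: 0.0
```

Request:
play_rows([
  [[0,0,0.003],[0,0,0],1],
  [[0,0,0.003],[0,0,0],1],
])

```text
time: 15.62
tool_pos: [534.3, -85.9, 25.0]
tcp_rot: [-179.4, -0.1, 174.6]
ft_force: [-21.2, 4.5, 38.5]
finger_gap: -0.0
```

Pedal is at its stop (z 25, force risen sharply). Release it and check.

Request:
play_rows([
  [[0,0,-0.01],[0,0,0],1],
  [[0,0,-0.02],[0,0,0],1],
  [[0,0,-0.05],[0,0,0],1],
  [[0,0,-0.05],[0,0,0],1],
  [[0,0,-0.05],[0,0,0],1],
  [[0,0,0],[0,0,0],1],
])

```text
time: 16.38
tool_pos: [535.8, -84.1, 211.8]
tcp_rot: [-179.4, 0.1, 174.6]
ft_force: [0.4, 0.6, -1.3]
finger_gap: 0.0
```

Run:
```python
from h import *
T=pose(); np.save("T9.npy",T); print(np.round(T[:3,3],1), r.sense()["ft_force"])
w=eyes.snapshot("wrist");s=eyes.snapshot("scene");cv2.imwrite("pics/f_w.png",w[...,::-1]);cv2.imwrite("pics/f_s.png",s[...,::-1])
l=cv2.imread("pics/l_s.png"); a=s[...,::-1]
d=cv2.absdiff(l,a).max(2); d=cv2.medianBlur(d,3)
n,_,st,_=cv2.connectedComponentsWithStats((d>35).astype(np.uint8)); print("scene diff vs before pedal",[x.tolist() for x in st[1:] if x[4]>8])
# gap between pad & lid (column profile)
print("before",l[185:200,268:274].mean((1,2)).round().tolist()); print("after ",a[185:200,268:274].mean((1,2)).round().tolist())
```

```text
[535.8 -84.1 211.8] [ 0.38139864  0.63071898 -1.29711421]
scene diff vs before pedal [[544, 1, 5, 2, 10], [525, 2, 17, 6, 34], [416, 6, 107, 23, 312], [287, 14, 33, 16, 156], [385, 27, 8, 5, 26], [398, 26, 15, 5, 42], [290, 30, 4, 3, 11], [370, 30, 8, 3, 9], [291, 51, 7, 4, 24], [289, 60, 9, 8, 34], [290, 82, 39, 19, 430], [292, 97, 2, 10, 20], [292, 111, 9, 10, 46], [316, 113, 8, 8, 33], [297, 140, 7, 14, 40], [309, 148, 3, 5, 13], [302, 158, 6, 6, 28]]
before [93.0, 118.0, 109.0, 56.0, 27.0, 28.0, 22.0, 13.0, 13.0, 9.0, 27.0, 76.0, 112.0, 98.0, 198.0]
after  [93.0, 119.0, 108.0, 57.0, 25.0, 29.0, 22.0, 12.0, 13.0, 7.0, 30.0, 73.0, 107.0, 128.0, 210.0]
```

Run:
```python
from h import *
from bench import eyes
l=cv2.imread("pics/l_s.png",0).astype(int); a=np.mean([eyes.snapshot("scene") for _ in range(3)],0)[...].mean(2).astype(int)
np.set_printoptions(linewidth=200)
print(l[190:204,258:284]); print(a[190:204,258:284])
for z in(90,94): print(z,proj("scene",[[629-27,-92,z],[629+27,-92,z],[629,-92+21,z],[629,-92-21,z],[629,-92,z]]).round(1).tolist())
```

```text
[[231 228 232 231 234 243 242 102   0   3  24  43  46  35  15   0   0  99 236 240 232 231 228 230 230 232]
 [229 229 233 236 241 215 158  48   0   7  26  31  31  25  10   2   0  69 176 237 220 228 230 230 229 232]
 [231 234 238 220 198 106  29   0   8  17   9   8   9  17  11  22   1  65  84 163 189 229 233 230 229 228]
 [228 234 232 160 108  50  69  26   9  10  10  17  15  14  12   8   0 120 166 125 174 228 231 229 230 228]
 [232 240 192  99  77  56  90  61  16   3   3  15  15   8   6   2   0 181 204 137 200 220 232 228 230 229]
 [231 241 163  94  90  74  97  87  65  53  20  23  13  30  26  46 150 197 138  72 228 213 230 231 231 228]
 [231 240 173 101  85  70  78  90 122 105  48  65  66  57  93 130 189 170  94 134 234 191 226 232 230 229]
 [237 239 188 115 176 171  94  75 138 108 104 124  95 100 118 127 119 118 116 204 238 136 226 235 230 231]
 [247 250 203 116 162 228 206 173 123  85 100 116  94 102  97  83 119 150 210 188 180  87 224 235 233 228]
 [254 255 226 102  85 167 194 223 176 187 203 203 190 191 196 200 190 170 186 124  88  60 226 236 229 227]
 [225 232 176  98  91  93  96 
[... 1365 characters left out ...]
53 255 221 107  83 170 197 223 186 200 220 216 199 204 190 220 198 169 185 129  87  66 226 233 228 227]
 [224 232 170 101  92  92  94 165 164 184 195 201 186 186 190 193 170 119  83  97  96  67 252 245 238 235]
 [ 95 103  83  82 100 109 107 110 103 105  99 100 104 103  99  98 115 113 114 110  97  67 255 253 247 245]
 [221 227 168  98  97 110 111 119 118 118 117 122 128 125 124 123 121 118 112 109  99  64 254 252 247 246]
 [252 255 215 112  97 111 116 117 120 119 118 125 127 126 122 125 124 117 112 111  98  66 253 252 246 245]]
90 [[279.6, 195.9], [260.2, 194.5], [268.7, 199.3], [271.0, 191.2], [269.9, 195.2]]
94 [[279.6, 194.7], [260.1, 193.3], [268.7, 198.1], [271.0, 190.0], [269.8, 194.0]]
```

The tin body and rim pixels are unchanged. The lid's edge has dropped by about 1–1.5 px, where 4 mm corresponds to about 1.2 px, so the lid is home. The pedal region matches its rest image.

```bash
python3 -c "
from bench import r
print(r.hand_in())"
```

```text
the job is handed in; nothing more can be done
None
```

The tin is closed in the press with the lever down, and I handed the job in at about 16.5 s. The hand-in reported no verdict.

**What I did:**
- I picked the bare-metal tin, not the purple or blue look-alikes, and released it on the platen.
- I pushed the lever to its stop, then the pedal to its stop, and let the pedal spring back.

**Last checks:**
- **Tin:** fitted about 1.3 mm from the platen's axis just before release. The later view shows it upright with the arm's pad over it.
- **Lever:** force rose sharply to about 27 N at the tip height expected for fully down, and it would not go further.
- **Pedal:** force rose sharply to about 38 N at the expected stop height. Afterwards the pedal looked the same as at rest.
- **Lid:** its edge dropped about 1–1.5 px in the scene camera, where 4 mm is about 1.2 px. This fits the lid being home, but it is a coarse measure and I had no pictures left to look closer.
- **Bystanders:** the comparison before and after the pedal press showed changes only around the robot. I did not separately compare the start and the end.

**What went wrong:** in the first grasp the tool drifted 14 mm forward and 16 mm up for a reason I did not find. I released, re-centred and gripped again, with no sign that the tin had moved. Smaller drifts on later moves were corrected as they appeared.

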